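# Close a glue joint in the edge-gluing jig and weight it down

## Robot

A 7-joint arm with a two-finger parallel gripper is mounted at the origin on the work surface. World frame = base frame: x ahead of the robot, y to its left, z up, the work surface at z = 0. Lengths are in m, angles in rad, forces in N, time in s.
With the tool pointing down it reaches from about 0.35 to 0.9 m from the base axis. Payload 7.2 kg.
Tool frame: the origin (TCP) lies midway between the tips of the shut fingers; the grasp point (between the pads) lies 19 mm behind it (manip.tcp_to_grasp is the distance from the TCP to the grasp point, in m); x points along the fingers, y is the direction in which the jaws open and shut, and the axes are right-handed (so a half turn about x gives the same grasp; the last joint's range is limited). The gripper opens to 85 mm and grips with 20 to 120 N. Pads are 22 mm wide; open, the fingers measure 114 mm over their backs; the gripper's body (76 mm by 85 mm) begins 54 mm behind the grasp point. The pads swing forward as they close: fully open they stand 13 mm farther back than shut.
Start: joints at [1.127, 0.411, -0.013, 1.596, 0.006, 1.134, -0.082], TCP at [0.229, -0.581, 0.231] pointing down, gripper open.
Joint ranges: [-2.95, 2.95], [-0.29, 1.99], [-1.47, 1.44], [0.14, 2.54], [-1.03, 4.17], [0.13, 1.85], [-2.86, 2.86]. Speed limits (rad/s): [2.39, 2.39, 3.01, 3.01, 3.14, 3.14, 3.14].

## Interface

Orientations are given as a unit quaternion [w, x, y, z].
In Python, from cell import manip, snapshot, order gives the robot as it stands.
- The arm moves only by the tool carry_out, never from a script. Its argument "steps" is a list of rows, each an object of numbers: "x", "y", "z": the shift along the tool's x, y, z in units of 30 cm (1.0 is 30 cm); "rx", "ry", "rz": the turn, a rotation vector about the tool's x, y, z in units of 60 degrees (1.0 is 60 degrees). A call has 1 to 8 rows; each row is the pose to reach, as a shift and turn from the pose commanded when the call began, along the tool's axes at that moment; what a row does not reach only later rows make up. A row lasts 1/10 s, in which the tool goes at most 50 mm and 8.59 degrees, less where a joint would pass 70% of its speed; a pose out of reach is approached as far as the arm can. A call with a number of a shift or a turn outside -1 to 1 is refused whole. A call with a gripper value outside its range is refused whole. "gripper" is the closure, from 0 (fully open) to 1 (shut), set as the call begins (left out, the last holds). The fingers move at their own pace and stop on an object; "squeeze" is the grip in N (left out, the last holds). Time passes only in rows, so rows that repeat a pose let the fingers close. It gives the time, the measured TCP pose, the force and the opening at its end, in the units of the state.
- manip.get_state(): the state, without advancing time (a new reading comes with each control period).
- snapshot(name): name is "scene" or "top"; returns a dict with "color" (480x640x3 uint8, blue, green, red), "camera_matrix" (3x3 intrinsics, pixels), "k1" (the pictures are not rectified: a ray, as slopes to the right and down, at radius r is drawn at 1 + k1 r^2 times it, then the intrinsics apply), "world_to_cam" (4x4, takes a point from world to camera coordinates). Camera axes: x right, y up, looking along -z (the intrinsics and any distortion apply to the point x, -y, -z); pixel columns grow to the right and rows downward; lengths in m; the calibration is good to about 2 mm. A picture is of the moment at which its call begins. There is no depth.
- order.close_job(): hands the job in, once; it reports no verdict.
The state is a dict: "t": time; "joints": joint angles; "qd": joint speeds; "tau": joint torques, N m; "ee_pos": TCP position; "ee_rot": TCP orientation; "force": force on the tool from outside, world axes, zero at the start; "moment": the same for the moment, N m; "opening": opening from 0.0 (shut) to 1.0 (fully open).
Only numpy, scipy, OpenCV 4.12 (cv2) and the standard library are available. Lean on these libraries where they do the work, as an engineer would, in place of code of your own. Each camera call takes 0.05 s, during which the arm holds its last target. There are 200 camera calls.

## Task

Close the glue joint between the two plywood relief tiles in the edge-gluing jig: turn the black knob clockwise until the tiles have closed up and the knob turns against the spring of the jaw, count three clicks from there and stop, because more pressure bows the thin ply. Then set the small rusty steel weight gently and upright on the flat top of the relief, its long side across the middle of the joint so that it rests on both tiles, and let go; leave the other things on the bench alone.

Things in the scene. Friction and masses are not known exactly. Their poses are not given: they have to be found in the camera images.
- knob_grip (a point): Black knob on the jig's blue gearbox: bar 46 x 14 mm, 38 high, on a round skirt of radius 24. This point is on its upright turning axis, at the height to grip across the 14 mm: 14 mm below the bar's top, 24 above the skirt's top. Nothing within 80 mm rises above the skirt. z up; x runs along the bar to its white mark and turns with it; clockwise from above (yaw falling) closes the jaw.
- dial (a point): Middle of the fixed dial under the knob, jig axes. 20 clicks a turn (18 degrees); starts resting in a click; a click moves the jaw 2.5 mm. Running free, the torque jumps to about 0.2 N m as a click begins and falls evenly through zero to -0.2 at its end. Tiles shut: higher all through, by 0.08 N m at once, 0.02 more per click. That comes on after 3 to 7 clicks; the last click is number 6 to 9.
- jaw: Steel jaw, a bar 86 long (x), 10 thick (y), 14 mm high, that slides along the jig towards -y as it closes. Origin: its middle; its working face is 5 mm from there at -y. Its springs are set to 10 N: with the tiles shut between jaw and end stop it starts to yield at about 10 N and presses 2.5 N harder with each click. Pressing with over 21.5 N bows the ply.
- tile_a: Relief tile next to the jaw: pale ply, dark burnt edges, base sheet 92 (x) x 75 (y) x 6 mm, on it half a stepped hill of two 4 mm layers, cut off at the joint; 0.07 kg, loose between two side rails 6 mm high. Origin: centre of its underside. The jaw pushes its +y edge; its -y edge is the joint.
- tile_b: The other relief tile, its mirror image, next to the aluminium end stop; its +y edge is the joint. Gaps of 1 mm and more separate jaw, tiles and end stop at first. The end stop sits in slots, was set by eye for the last job and is not measured.
- joint_line (a point): Middle of tile_b's joint edge at the level of the relief's flat top, 14 mm above the tiles' underside: where the middle of the weight's underside belongs. The flat top reaches 42 mm from the joint along y and 30 mm to each side along x. y points across the joint towards jaw and knob, x along the joint, z up. Moves with tile_b as the tiles are pushed shut.
- weight_mid (a point): Centre of the small weight, the smallest of the loose rust-brown steel blocks with bare grey tops: 32 (x) x 60 (y) x 55 mm high (z up), 0.83 kg, standing on the bench; this point is half-way up, 27.5 mm above its underside. Grip it across its 32 mm.
- weight: The same small weight; origin at the centre of its underside, same axes.
- big_block: Bystander: larger rust-brown steel block, 30 x 75 x 100 mm. Origin at the centre of its underside.
- glue: Bystander: yellow glue bottle, 56 mm across, 160 mm high.
- brush: Bystander: brush lying on the bench.
- tape: Bystander: roll of tape, 90 mm across, 24 mm high.
- cup: Bystander: white cup, 72 mm across, 85 mm high.
- offcut: Bystander: loose contour offcut of ply, about 75 x 45 x 5 mm.
Mind the look-alikes: they are no part of the job. Leave any blue, orange or purple look-alike of the tile_b alone.

How it is judged:
By the outcome, as a careful person would: the job done as asked, in the order asked, and still so for the second after the job is handed in, with the robot touching nothing.
It also fails if it takes over 72 s, if anything falls off the work surface, if the arm or the gripper's body presses on something with over 40 N, if the wrist force passes 120 N, or if a joint passes its speed limit or range.

## Working session

There is one attempt and no reset: what is moved stays moved. The work goes in short steps, Python scripts to look and compute and a tool call to move; the robot and the scene stay as the last step left them, time stands still between calls to the robot, and variables do not carry over. Pictures are saved under pics/ and viewed, about 8 in all and at most 12, crops included, and the job is handed in when it is done.

Besides the shell and the picture viewer there is one more tool, called after ">>>" as name([rows], argument=value, ...), one row to a line, values as JSON. carry_out: Moves the arm, as the interface text tells. Shifts and turns lie within -1 to 1; 1 stands for 30 cm of shift or 60 degrees of turn. Its arguments: {"type":"object","properties":{"steps":{"type":"array"},"gripper":{"type":"number"},"squeeze":{"type":"number"}},"required":["steps"]}

```bash
ls; mkdir -p pics; cat > h.py <<'E'
import numpy as np, cv2
from cell import manip, snapshot, order
from scipy.spatial.transform import Rotation as R
def snap(n,f):
    s=snapshot(n); cv2.imwrite(f'pics/{f}.png',s['color'])
    np.savez(f'pics/{f}.npz',K=s['camera_matrix'],k1=s['k1'],T=s['world_to_cam']); return s
def load(f):
    d=np.load(f'pics/{f}.npz'); return d['K'],float(d['k1']),d['T']
def ray(f,u,v):
    K,k1,T=load(f)
    p=cv2.undistortPoints(np.array([[[u,v]]],float),K,np.array([k1,0,0,0,0.]))[0,0]
    d=T[:3,:3].T@np.array([p[0],-p[1],-1]); return -T[:3,:3].T@T[:3,3],d
def at(f,u,v,z):
    o,d=ray(f,u,v); return (o+d*(z-o[2])/d[2]).round(4)
def proj(f,P):
    K,k1,T=load(f); c=T[:3,:3]@np.array(P)+T[:3,3]; a=np.array([c[0],-c[1]])/-c[2]
    a=a*(1+k1*(a@a)); return (K[:2,:2]@a+K[:2,2]).round(1)
def crop(f,u0,v0,w,h,s,g):
    i=cv2.imread(f'pics/{f}.png')[v0:v0+h,u0:u0+w]; cv2.imwrite(f'pics/{g}.png',cv2.resize(i,None,fx=s,fy=s,interpolation=cv2.INTER_CUBIC))
def Rt():
    q=manip.get_state()['ee_rot']; return R.from_quat([q[1],q[2],q[3],q[0]])
def go(P,yaw=None):
    """units for TCP target P, and yaw (deg, world) of the tool y axis, tool down"""
    s=manip.get_state(); r=Rt(); d=r.inv().apply(np.array(P)-s['ee_pos'])/.3
    out=d.round(4)
    if yaw is not None:
        c,sn=np.cos(np.radians(yaw)),np.sin(np.radians(yaw))
        x=np.array([0,0,-1.]); y=np.array([c,sn,0]); t=R.from_matrix(np.stack([x,y,np.cross(x,y)],1))
        print('rot',np.degrees((r.inv()*t).as_rotvec()).round(2)/60)
    print('shift',out)
E
python3 - <<'E'
from h import *
s=manip.get_state()
for k,v in s.items(): print(k,np.round(v,4))
print(Rt().as_matrix().round(3), manip.tcp_to_grasp)
for n in('scene','top'):
    a=snap(n,n+'0'); print(-a['world_to_cam'][:3,:3].T@a['world_to_cam'][:3,3], a['camera_matrix'][0,0],a['k1'])
E
```

```text
pics
t 0.0
joints [ 1.1268  0.4119 -0.0127  1.5971  0.0056  1.1343 -0.0822]
qd [ 0.001   0.002  -0.0003  0.0006 -0.      0.0004 -0.0003]
tau [-9.00000e-04 -6.00624e+01  6.82300e-01 -2.99404e+01  1.40000e-02
  1.07000e-02 -0.00000e+00]
ee_pos [ 0.2292 -0.5809  0.2304]
ee_rot [-0.1315 -0.6945 -0.1327  0.6948]
force [-0.8382  0.2904 -0.0515]
moment [-0.0049 -0.014  -0.0394]
opening 0.9985
[[-0.001  0.367 -0.93 ]
 [ 0.001 -0.93  -0.367]
 [-1.    -0.002  0.   ]] 0.0187
[ 1.24354806 -0.73965887  1.0237013 ] 554.9860926330333 0.028635702051913077
[ 0.37990392 -0.03340445  1.37655874] 460.3693459438724 -0.01383991139826205
```

View pics/scene0.png

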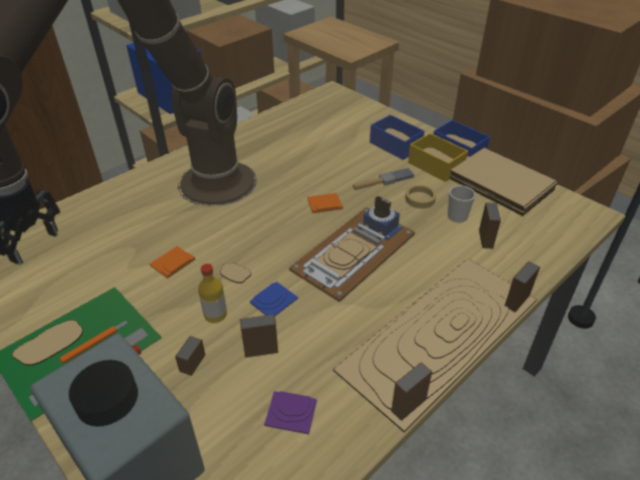

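View pics/top0.png

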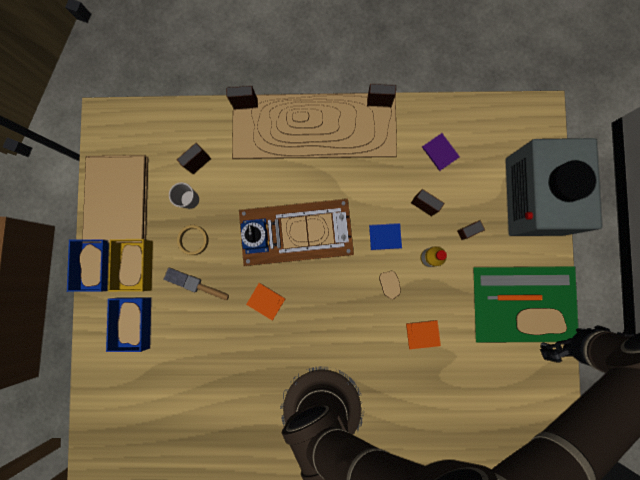

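The scene view shows the jig at about (355,250), its knob at (383,208) and the small weight at (190,355). In the top view the knob is at (255,235), the joint at (307,231) and the small weight at (471,230). I'll enlarge these areas.

```bash
python3 - <<'E'
from h import *
def c(f,u,v,w,h,s):
    i=cv2.imread(f'pics/{f}.png')[v:v+h,u:u+w]; return cv2.resize(i,(w*s,h*s),interpolation=cv2.INTER_CUBIC)
A=c('top0',232,192,130,80,6) # 780x480
cv2.imwrite('pics/c1.png',A)
B=np.hstack([c('scene0',280,180,140,120,4)[:, :],c('top0',450,212,40,60,6)[:480][:360].repeat(1,0) if 0 else cv2.copyMakeBorder(c('top0',450,212,40,40,6),0,240,0,0,cv2.BORDER_CONSTANT)])
cv2.imwrite('pics/c2.png',B); print(B.shape)
E
```

```text
(480, 800, 3)
```

View pics/c1.png

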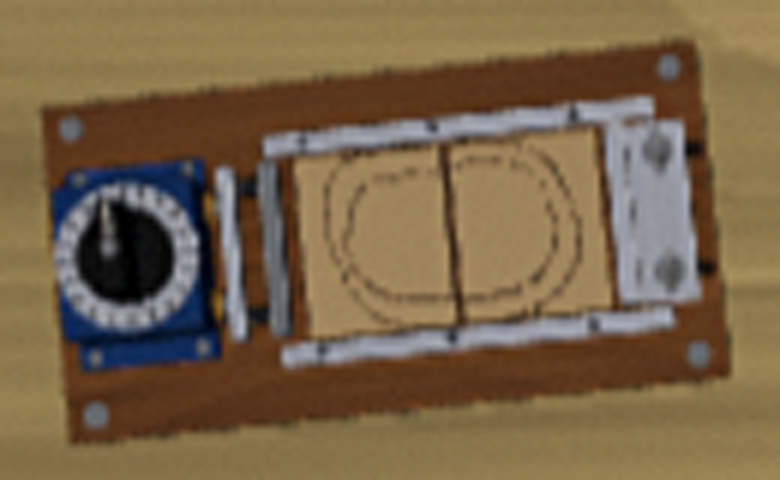

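View pics/c2.png

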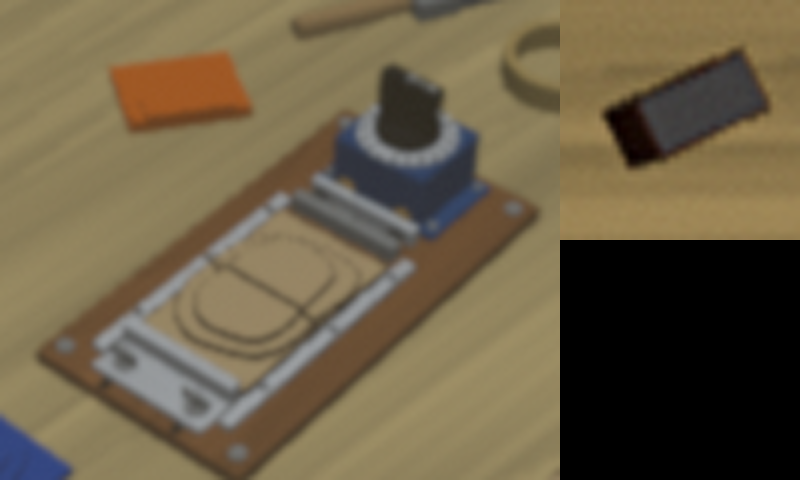

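```bash
cat >> h.py <<'E'
def tri(a,b):
    (o1,d1),(o2,d2)=ray('top0',*a),ray('scene0',*b)
    d1/=np.linalg.norm(d1);d2/=np.linalg.norm(d2)
    s=np.linalg.lstsq(np.stack([d1,-d2],1),o2-o1,rcond=None)[0]
    p,q=o1+s[0]*d1,o2+s[1]*d2; return ((p+q)/2).round(4), round(np.linalg.norm(p-q)*1e3,1)
T=lambda u,v:(232+u/6-.4,192+v/6-.4)
S=lambda u,v:(280+u/4-.4,180+v/4-.4)
E
python3 - <<'E'
from h import *
print('dial',tri(T(128,257),S(408,132)))
print('board corners z?',tri(T(70,128),S(513,208)),tri(T(668,67),S(237,453)),tri(T(698,354),S(65,345)))
print('joint ends',tri(T(445,145),S(318,320)),tri(T(461,322),S(210,257)))
for z in(.09,.1,.11,.12): print('white tip',z,at('top0',*T(103,200),z), at('scene0',*S(432,84),z), 'scene top mid',at('scene0',*S(412,80),z))
W=lambda u,v:(450+u/6-.4,212+v/6-.4)
for u,v in[(183,48),(210,105),(100,165),(75,105)]: print('w',at('top0',*W(u,v),.055))
E
```

```text
dial (array([0.5062, 0.192 , 0.0628]), np.float64(1.1))
board corners z? (array([0.5751, 0.2291, 0.0148]), np.float64(3.1)) (array([ 0.6034, -0.0694,  0.0144]), np.float64(2.4)) (array([ 0.4602, -0.0827,  0.0145]), np.float64(2.3))
joint ends (array([0.5644, 0.0421, 0.0254]), np.float64(0.2)) (array([0.4758, 0.0334, 0.0279]), np.float64(2.6))
white tip 0.09 [0.531  0.1998 0.09  ] [0.5038 0.2157 0.09  ] scene top mid [0.4914 0.2092 0.09  ]
white tip 0.1 [0.5298 0.198  0.1   ] [0.5117 0.2054 0.1   ] scene top mid [0.4994 0.1991 0.1   ]
white tip 0.11 [0.5287 0.1961 0.11  ] [0.5197 0.1952 0.11  ] scene top mid [0.5075 0.1889 0.11  ]
white tip 0.12 [0.5275 0.1943 0.12  ] [0.5276 0.185  0.12  ] scene top mid [0.5156 0.1787 0.12  ]
w [ 0.545  -0.4611  0.055 ]
w [ 0.5174 -0.473   0.055 ]
w [ 0.489  -0.4196  0.055 ]
w [ 0.5179 -0.4086  0.055 ]
```

```bash
cat >> h.py <<'E'
def pose(yaw):
    c,s=np.cos(np.radians(yaw)),np.sin(np.radians(yaw)); x=np.array([0,0,-1.]); y=np.array([c,s,0])
    return R.from_matrix(np.stack([x,y,np.cross(x,y)],1))
def chain(*W,first=None):
    r=Rt(); p=np.array(manip.get_state()['ee_pos'])
    for P,yaw in W:
        t=pose(yaw); P=np.array(P)
        print(dict(zip('x y z rx ry rz'.split(),[float(v) for v in np.r_[r.inv().apply(P-p)/.3,np.degrees((r.inv()*t).as_rotvec())/60].round(4)])))
        r,p=t,P
def st():
    s=manip.get_state(); m=Rt().as_matrix()
    print('t',round(s['t'],2),'p',np.round(s['ee_pos'],4),'yaw',np.degrees(np.arctan2(m[1,1],m[0,1])).round(2),'xax',m[:,0].round(3),'F',np.round(s['force'],2),'M',np.round(s['moment'],3),'op',round(s['opening'],3),'q',np.round(s['joints'],2))
E
python3 - <<'E'
from h import *
chain(((.36,-.33,.25),-12),((.46,-.07,.25),43),((.506,.192,.2),99))
E
```

```text
{'x': -0.0641, 'y': -0.6183, 'z': -0.7127, 'rx': -0.9411, 'ry': -0.0006, 'rz': 0.0014}
{'x': 0.0, 'y': 0.1459, 'z': -0.917, 'rx': -0.9167, 'ry': 0.0, 'rz': 0.0}
{'x': 0.1667, 'y': 0.7078, 'z': -0.5341, 'rx': -0.9333, 'ry': 0.0, 'rz': 0.0}
```

>>> carry_out([
  {"x": -0.064, "y": -0.618, "z": -0.713, "rx": -0.94},
  {"x": -0.064, "y": -0.618, "z": -0.713, "rx": -0.94},
  {"x": -0.064, "y": -0.618, "z": -0.713, "rx": -0.94},
  {"x": -0.064, "y": -0.618, "z": -0.713, "rx": -0.94},
  {"x": -0.064, "y": -0.618, "z": -0.713, "rx": -0.94},
  {"x": -0.064, "y": -0.618, "z": -0.713, "rx": -0.94},
  {"x": -0.064, "y": -0.618, "z": -0.713, "rx": -0.94},
  {"x": -0.064, "y": -0.618, "z": -0.713, "rx": -0.94},
], gripper=0.45)

```text
$.steps[0]: bad value
```

>>> carry_out([
  {"y": 0.146, "z": -0.917, "rx": -0.917},
  {"y": 0.146, "z": -0.917, "rx": -0.917},
  {"y": 0.146, "z": -0.917, "rx": -0.917},
  {"y": 0.146, "z": -0.917, "rx": -0.917},
  {"y": 0.146, "z": -0.917, "rx": -0.917},
  {"y": 0.146, "z": -0.917, "rx": -0.917},
  {"y": 0.146, "z": -0.917, "rx": -0.917},
  {"y": 0.146, "z": -0.917, "rx": -0.917},
])

```text
$.steps[0]: bad value
```

```bash
python3 - <<'E'
from h import *
st(); chain(((.506,.192,.2),99))
E
```

```text
t 0.1 p [ 0.2292 -0.581   0.2305] yaw -68.47 xax [-0.001  0.001 -1.   ] F [-0.35 -0.08 -0.58] M [ 0.051 -0.011  0.017] op 1.002 q [ 1.13  0.41 -0.01  1.6   0.01  1.13 -0.08]
{'x': 0.1046, 'y': -2.0579, 'z': -1.804, 'rx': -2.7911, 'ry': -0.0021, 'rz': 0.0004}
```

>>> carry_out([
  {"x": -0.064, "y": -0.618, "z": -0.713, "rx": -0.94, "ry": 0, "rz": 0},
  {"x": -0.064, "y": -0.618, "z": -0.713, "rx": -0.94, "ry": 0, "rz": 0},
  {"x": -0.064, "y": -0.618, "z": -0.713, "rx": -0.94, "ry": 0, "rz": 0},
  {"x": -0.064, "y": -0.618, "z": -0.713, "rx": -0.94, "ry": 0, "rz": 0},
  {"x": -0.064, "y": -0.618, "z": -0.713, "rx": -0.94, "ry": 0, "rz": 0},
  {"x": -0.064, "y": -0.618, "z": -0.713, "rx": -0.94, "ry": 0, "rz": 0},
  {"x": -0.064, "y": -0.618, "z": -0.713, "rx": -0.94, "ry": 0, "rz": 0},
  {"x": -0.064, "y": -0.618, "z": -0.713, "rx": -0.94, "ry": 0, "rz": 0},
], gripper=0.45)

```text
t: 0.9
ee_pos: [0.3606, -0.3295, 0.2505]
ee_rot: [-0.446, -0.549, -0.446, 0.549]
force: [-0.3, -0.6, -0.9]
opening: 0.552
```

>>> carry_out([
  {"x": 0, "y": 0.146, "z": -0.917, "rx": -0.917, "ry": 0, "rz": 0},
  {"x": 0, "y": 0.146, "z": -0.917, "rx": -0.917, "ry": 0, "rz": 0},
  {"x": 0, "y": 0.146, "z": -0.917, "rx": -0.917, "ry": 0, "rz": 0},
  {"x": 0, "y": 0.146, "z": -0.917, "rx": -0.917, "ry": 0, "rz": 0},
  {"x": 0, "y": 0.146, "z": -0.917, "rx": -0.917, "ry": 0, "rz": 0},
  {"x": 0, "y": 0.146, "z": -0.917, "rx": -0.917, "ry": 0, "rz": 0},
  {"x": 0, "y": 0.146, "z": -0.917, "rx": -0.917, "ry": 0, "rz": 0},
  {"x": 0, "y": 0.146, "z": -0.917, "rx": -0.917, "ry": 0, "rz": 0},
])

```text
t: 1.7
ee_pos: [0.4607, -0.0708, 0.2501]
ee_rot: [0.648, 0.283, 0.648, -0.283]
force: [0.5, -0.3, -0.9]
opening: 0.547
```

```bash
python3 - <<'E'
from h import *
st(); chain(((.506,.192,.17),99))
E
```

```text
t 1.7 p [ 0.4607 -0.0708  0.2501] yaw 42.86 xax [-0.001  0.    -1.   ] F [ 0.48 -0.33 -0.92] M [-0.057 -0.019 -0.045] op 0.547 q [ 0.62  0.18 -0.64  1.91  0.12  1.1   0.68]
{'x': 0.2671, 'y': 0.7066, 'z': -0.539, 'rx': -0.9356, 'ry': -0.0008, 'rz': 0.0}
```

>>> carry_out([
  {"x": 0.1, "y": 0.707, "z": -0.539, "rx": -0.936, "ry": 0, "rz": 0},
  {"x": 0.1, "y": 0.707, "z": -0.539, "rx": -0.936, "ry": 0, "rz": 0},
  {"x": 0.1, "y": 0.707, "z": -0.539, "rx": -0.936, "ry": 0, "rz": 0},
  {"x": 0.1, "y": 0.707, "z": -0.539, "rx": -0.936, "ry": 0, "rz": 0},
  {"x": 0.1, "y": 0.707, "z": -0.539, "rx": -0.936, "ry": 0, "rz": 0},
  {"x": 0.267, "y": 0.707, "z": -0.539, "rx": -0.936, "ry": 0, "rz": 0},
  {"x": 0.267, "y": 0.707, "z": -0.539, "rx": -0.936, "ry": 0, "rz": 0},
  {"x": 0.267, "y": 0.707, "z": -0.539, "rx": -0.936, "ry": 0, "rz": 0},
])

```text
t: 2.5
ee_pos: [0.5051, 0.1911, 0.1681]
ee_rot: [0.703, -0.055, 0.707, 0.055]
force: [0.2, -0.3, -0.4]
opening: 0.552
```

```bash
python3 - <<'E'
from h import *
st(); chain(((.506,.192,.077),99)); snap('scene','s1'); crop('s1',320,120,130,110,6,'c3')
print(proj('s1',(.506,.192,.096)),proj('s1',manip.get_state()['ee_pos']))
E
```

```text
t 2.5 p [0.5051 0.1911 0.1681] yaw 98.92 xax [-0.004 -0.001 -1.   ] F [ 0.2  -0.33 -0.4 ] M [ 0.056  0.019 -0.011] op 0.552 q [ 0.21  0.48 -0.86  1.83  0.41  1.03  0.9 ]
{'x': 0.3036, 'y': 0.0028, 'z': 0.0047, 'rx': -0.0013, 'ry': -0.0042, 'rz': 0.0004}
[382.6 203. ] [384.2 181. ]
```

View pics/c3.png

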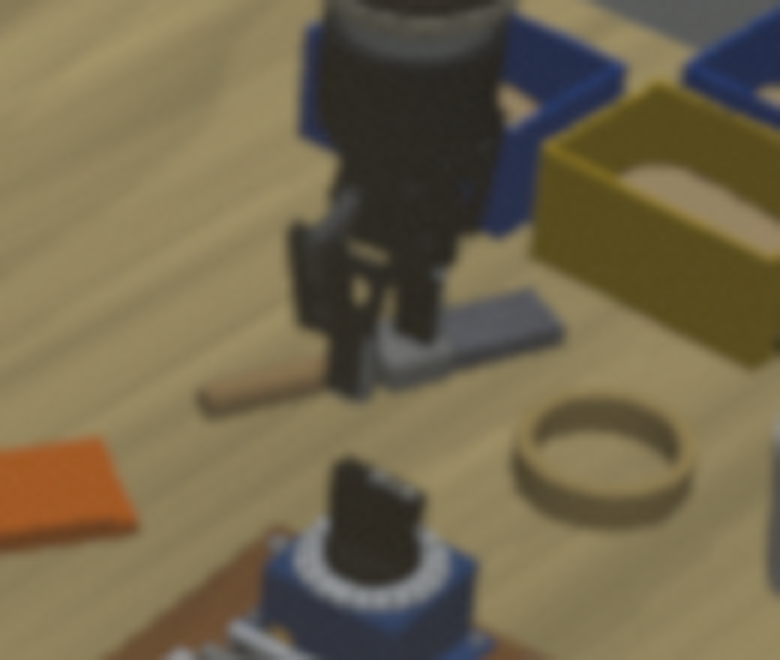

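The gripper stands above the knob at about (383,185) in the full frame, and its fingers straddle the bar. I'll lower it and grip.

>>> carry_out([
  {"x": 0.15, "y": 0.002, "z": 0.002, "rx": 0, "ry": 0, "rz": 0},
  {"x": 0.25, "y": 0.002, "z": 0.002, "rx": 0, "ry": 0, "rz": 0},
  {"x": 0.305, "y": 0.002, "z": 0.002, "rx": 0, "ry": 0, "rz": 0},
  {"x": 0.305, "y": 0.002, "z": 0.002, "rx": 0, "ry": 0, "rz": 0},
  {"x": 0.305, "y": 0.002, "z": 0.002, "rx": 0, "ry": 0, "rz": 0},
])

```text
t: 3.05
ee_pos: [0.5072, 0.1929, 0.0802]
ee_rot: [0.705, -0.055, 0.704, 0.055]
force: [0.3, 1.5, 0.8]
opening: 0.548
```

>>> carry_out([
  {"x": 0, "y": 0, "z": 0, "rx": 0, "ry": 0, "rz": 0},
  {"x": 0, "y": 0, "z": 0, "rx": 0, "ry": 0, "rz": 0},
  {"x": 0, "y": 0, "z": 0, "rx": 0, "ry": 0, "rz": 0},
  {"x": 0, "y": 0, "z": 0, "rx": 0, "ry": 0, "rz": 0},
  {"x": 0, "y": 0, "z": 0, "rx": 0, "ry": 0, "rz": 0},
  {"x": 0, "y": 0, "z": 0, "rx": 0, "ry": 0, "rz": 0},
], gripper=1, squeeze=50)

```text
t: 3.65
ee_pos: [0.507, 0.1951, 0.0807]
ee_rot: [0.706, -0.055, 0.704, 0.057]
force: [-1.1, 3.9, 8.3]
opening: 0.15
```

```bash
python3 - <<'E'
from h import *
st()
E
```

```text
t 3.65 p [0.507  0.1951 0.0807] yaw 99.14 xax [ 0.003  0.003 -1.   ] F [-1.14  3.94  8.26] M [ 0.807  0.229 -0.184] op 0.15 q [ 0.13  0.58 -0.79  1.91  0.53  0.87  0.8 ]
```

>>> carry_out([
  {"x": 0, "y": 0, "z": 0, "rx": 0, "ry": 0, "rz": 0},
  {"x": -0.01, "y": 0.011, "z": 0, "rx": 0, "ry": 0, "rz": 0},
  {"x": -0.01, "y": 0.011, "z": 0, "rx": 0, "ry": 0, "rz": 0},
  {"x": -0.01, "y": 0.011, "z": 0, "rx": 0, "ry": 0, "rz": 0},
], gripper=0.75)

```text
t: 4.05
ee_pos: [0.5057, 0.196, 0.0819]
ee_rot: [0.705, -0.056, 0.705, 0.056]
force: [-0.4, -0.4, 0.0]
opening: 0.244
```

```bash
python3 - <<'E'
from h import *
st()
E
```

```text
t 4.05 p [0.5057 0.196  0.0819] yaw 99.11 xax [ 0. -0. -1.] F [-0.36 -0.37  0.  ] M [-0.009  0.045  0.049] op 0.244 q [ 0.13  0.58 -0.79  1.9   0.53  0.88  0.8 ]
```

>>> carry_out([
  {"x": 0, "y": 0, "z": 0, "rx": 0, "ry": 0, "rz": 0},
  {"x": 0, "y": 0, "z": 0, "rx": 0, "ry": 0, "rz": 0},
  {"x": 0, "y": 0, "z": 0, "rx": 0, "ry": 0, "rz": 0},
  {"x": 0, "y": 0, "z": 0, "rx": 0, "ry": 0, "rz": 0},
  {"x": 0, "y": 0, "z": 0, "rx": 0, "ry": 0, "rz": 0},
], gripper=1, squeeze=50)

```text
t: 4.55
ee_pos: [0.5059, 0.1952, 0.082]
ee_rot: [0.705, -0.056, 0.705, 0.055]
force: [0.5, -5.6, 7.3]
opening: 0.155
```

```bash
python3 - <<'E'
from h import *
st()
E
```

```text
t 4.55 p [0.5059 0.1952 0.082 ] yaw 99.06 xax [ 0.    -0.002 -1.   ] F [ 0.47 -5.61  7.33] M [-1.189  0.088 -0.175] op 0.155 q [ 0.13  0.58 -0.79  1.9   0.53  0.88  0.8 ]
```

>>> carry_out([
  {"x": 0, "y": -0.003, "z": 0, "rx": 0.06, "ry": 0, "rz": 0},
  {"x": 0, "y": -0.003, "z": 0, "rx": 0.06, "ry": 0, "rz": 0},
])

```text
t: 4.75
ee_pos: [0.5061, 0.1951, 0.082]
ee_rot: [0.706, -0.034, 0.706, 0.034]
force: [0.8, -1.6, 3.7]
opening: 0.153
```

```bash
python3 -c "from h import *; st()"
```

```text
t 4.75 p [0.5061 0.1951 0.082 ] yaw 95.45 xax [ 0.001 -0.    -1.   ] F [ 0.81 -1.63  3.72] M [-0.475 -0.07  -0.011] op 0.153 q [ 0.12  0.58 -0.77  1.9   0.52  0.87  0.75]
```

>>> carry_out([
  {"x": 0, "y": 0, "z": 0, "rx": 0.06, "ry": 0, "rz": 0},
  {"x": 0, "y": 0, "z": 0, "rx": 0.06, "ry": 0, "rz": 0},
])

```text
t: 4.95
ee_pos: [0.5061, 0.1951, 0.082]
ee_rot: [0.707, -0.012, 0.707, 0.012]
force: [1.4, -2.1, 4.4]
opening: 0.153
```

```bash
python3 -c "from h import *; st()"
```

```text
t 4.95 p [0.5061 0.1951 0.082 ] yaw 91.94 xax [ 0.001 -0.001 -1.   ] F [ 1.43 -2.1   4.43] M [-0.655 -0.101  0.046] op 0.153 q [ 0.11  0.57 -0.76  1.91  0.51  0.87  0.7 ]
```

>>> carry_out([
  {"x": 0, "y": 0, "z": 0, "rx": 0.1, "ry": 0, "rz": 0},
  {"x": 0, "y": 0, "z": 0, "rx": 0.1, "ry": 0, "rz": 0},
])

```text
t: 5.15
ee_pos: [0.5061, 0.1951, 0.082]
ee_rot: [0.707, 0.025, 0.706, -0.025]
force: [0.7, -2.8, 4.6]
opening: 0.151
```

```bash
python3 -c "from h import *; st()"
```

```text
t 5.15 p [0.5061 0.1951 0.082 ] yaw 85.93 xax [ 0.    -0.001 -1.   ] F [ 0.69 -2.76  4.6 ] M [-0.717 -0.155 -0.109] op 0.151 q [ 0.09  0.56 -0.73  1.91  0.49  0.86  0.61]
```

>>> carry_out([
  {"x": 0, "y": 0, "z": 0, "rx": 0.1, "ry": 0, "rz": 0},
  {"x": 0, "y": 0, "z": 0, "rx": 0.1, "ry": 0, "rz": 0},
])

```text
t: 5.35
ee_pos: [0.5061, 0.1951, 0.082]
ee_rot: [0.705, 0.061, 0.704, -0.062]
force: [0.9, -2.9, 3.6]
opening: 0.156
```

```bash
python3 -c "from h import *; st()"
```

```text
t 5.35 p [0.5061 0.1951 0.082 ] yaw 80.01 xax [ 0.    -0.001 -1.   ] F [ 0.86 -2.89  3.63] M [-0.785 -0.264 -0.245] op 0.156 q [ 0.08  0.56 -0.71  1.91  0.47  0.85  0.52]
```

>>> carry_out([
  {"x": 0, "y": 0, "z": 0, "rx": 0.07, "ry": 0, "rz": 0},
  {"x": 0, "y": 0, "z": 0, "rx": 0.07, "ry": 0, "rz": 0},
])

```text
t: 5.55
ee_pos: [0.5061, 0.1951, 0.082]
ee_rot: [0.702, 0.086, 0.702, -0.087]
force: [1.5, -4.3, 5.5]
opening: 0.158
```

```bash
python3 -c "from h import *; st()"
```

```text
t 5.55 p [0.5061 0.1951 0.082 ] yaw 75.94 xax [ 0.001 -0.001 -1.   ] F [ 1.47 -4.3   5.5 ] M [-0.882 -0.265  0.117] op 0.158 q [ 0.06  0.55 -0.69  1.91  0.46  0.85  0.46]
```

>>> carry_out([
  {"x": 0, "y": 0, "z": 0, "rx": 0.08, "ry": 0, "rz": 0},
  {"x": 0, "y": 0, "z": 0, "rx": 0.08, "ry": 0, "rz": 0},
])

```text
t: 5.75
ee_pos: [0.5061, 0.195, 0.082]
ee_rot: [0.698, 0.116, 0.697, -0.116]
force: [0.7, -4.2, 5.2]
opening: 0.156
```

```bash
python3 -c "from h import *; st()"
```

```text
t 5.75 p [0.5061 0.195  0.082 ] yaw 71.1 xax [ 0.    -0.001 -1.   ] F [ 0.66 -4.24  5.24] M [-0.952 -0.27   0.003] op 0.156 q [ 0.05  0.54 -0.67  1.91  0.45  0.84  0.39]
```

>>> carry_out([
  {"x": 0, "y": 0, "z": 0, "rx": 0.08, "ry": 0, "rz": 0},
  {"x": 0, "y": 0, "z": 0, "rx": 0.08, "ry": 0, "rz": 0},
])

```text
t: 5.95
ee_pos: [0.5061, 0.195, 0.082]
ee_rot: [0.692, 0.145, 0.692, -0.145]
force: [0.4, -4.7, 5.5]
opening: 0.152
```

```bash
python3 -c "from h import *; st()"
```

```text
t 5.95 p [0.5061 0.195  0.082 ] yaw 66.29 xax [ 0.    -0.001 -1.   ] F [ 0.38 -4.67  5.53] M [-0.941 -0.223 -0.139] op 0.152 q [ 0.04  0.54 -0.65  1.91  0.43  0.84  0.32]
```

>>> carry_out([
  {"x": 0, "y": 0, "z": 0, "rx": 0.07, "ry": 0, "rz": 0},
  {"x": 0, "y": 0, "z": 0, "rx": 0.07, "ry": 0, "rz": 0},
])

```text
t: 6.15
ee_pos: [0.5061, 0.195, 0.082]
ee_rot: [0.686, 0.17, 0.686, -0.171]
force: [0.1, -3.2, 5.4]
opening: 0.154
```

```bash
python3 -c "from h import *; st()"
```

```text
t 6.15 p [0.5061 0.195  0.082 ] yaw 62.1 xax [ 0.    -0.001 -1.   ] F [ 0.15 -3.18  5.38] M [-0.884 -0.271 -0.201] op 0.154 q [ 0.02  0.53 -0.63  1.91  0.42  0.83  0.25]
```

>>> carry_out([
  {"x": 0, "y": 0, "z": 0, "rx": 0.07, "ry": 0, "rz": 0},
  {"x": 0, "y": 0, "z": 0, "rx": 0.07, "ry": 0, "rz": 0},
])

```text
t: 6.35
ee_pos: [0.5061, 0.195, 0.082]
ee_rot: [0.68, 0.195, 0.679, -0.195]
force: [1.8, -4.7, 5.4]
opening: 0.153
```

```bash
python3 -c "from h import *; st()"
```

```text
t 6.35 p [0.5061 0.195  0.082 ] yaw 57.95 xax [ 0.    -0.001 -1.   ] F [ 1.78 -4.72  5.41] M [-0.986 -0.177  0.065] op 0.153 q [ 0.01  0.53 -0.61  1.91  0.41  0.83  0.19]
```

>>> carry_out([
  {"x": 0, "y": 0, "z": 0, "rx": 0.08, "ry": 0, "rz": 0},
  {"x": 0, "y": 0, "z": 0, "rx": 0.08, "ry": 0, "rz": 0},
])

```text
t: 6.55
ee_pos: [0.506, 0.1949, 0.082]
ee_rot: [0.671, 0.223, 0.671, -0.224]
force: [-0.1, -2.3, 6.0]
opening: 0.154
```

```bash
python3 -c "from h import *; st()"
```

```text
t 6.55 p [0.506  0.1949 0.082 ] yaw 53.12 xax [ 0.    -0.001 -1.   ] F [-0.14 -2.31  6.  ] M [-0.993 -0.218 -0.061] op 0.154 q [-0.    0.52 -0.59  1.91  0.39  0.82  0.12]
```

>>> carry_out([
  {"x": 0, "y": 0, "z": 0, "rx": 0.08, "ry": 0, "rz": 0},
  {"x": 0, "y": 0, "z": 0, "rx": 0.08, "ry": 0, "rz": 0},
])

```text
t: 6.75
ee_pos: [0.506, 0.1949, 0.082]
ee_rot: [0.661, 0.251, 0.661, -0.252]
force: [1.0, -3.3, 6.7]
opening: 0.153
```

```bash
python3 -c "from h import *; st()"
```

```text
t 6.75 p [0.506  0.1949 0.082 ] yaw 48.3 xax [ 0.    -0.001 -1.   ] F [ 1.04 -3.3   6.65] M [-1.012 -0.182 -0.114] op 0.153 q [-0.02  0.52 -0.57  1.91  0.38  0.82  0.05]
```

>>> carry_out([
  {"x": 0, "y": 0, "z": 0, "rx": 0.07, "ry": 0, "rz": 0},
  {"x": 0, "y": 0, "z": 0, "rx": 0.07, "ry": 0, "rz": 0},
])

```text
t: 6.95
ee_pos: [0.506, 0.1949, 0.082]
ee_rot: [0.651, 0.276, 0.651, -0.276]
force: [0.8, -3.8, 5.9]
opening: 0.152
```

```bash
python3 -c "from h import *; st()"
```

```text
t 6.95 p [0.506  0.1949 0.082 ] yaw 44.1 xax [ 0.    -0.001 -1.   ] F [ 0.77 -3.77  5.94] M [-0.981 -0.164 -0.215] op 0.152 q [-0.03  0.52 -0.56  1.91  0.37  0.81 -0.01]
```

>>> carry_out([
  {"x": 0, "y": 0, "z": 0, "rx": 0.07, "ry": 0, "rz": 0},
  {"x": 0, "y": 0, "z": 0, "rx": 0.07, "ry": 0, "rz": 0},
])

```text
t: 7.15
ee_pos: [0.506, 0.1949, 0.082]
ee_rot: [0.641, 0.299, 0.64, -0.299]
force: [0.8, -3.7, 6.2]
opening: 0.151
```

```bash
python3 -c "from h import *; st()"
```

```text
t 7.15 p [0.506  0.1949 0.082 ] yaw 39.94 xax [ 0.    -0.001 -1.   ] F [ 0.84 -3.69  6.24] M [-1.114 -0.12   0.164] op 0.151 q [-0.04  0.51 -0.54  1.92  0.35  0.81 -0.08]
```

>>> carry_out([
  {"x": 0, "y": 0, "z": 0, "rx": 0.08, "ry": 0, "rz": 0},
  {"x": 0, "y": 0, "z": 0, "rx": 0.08, "ry": 0, "rz": 0},
])

```text
t: 7.35
ee_pos: [0.506, 0.1948, 0.082]
ee_rot: [0.628, 0.326, 0.627, -0.326]
force: [0.7, -3.7, 7.0]
opening: 0.154
```

```bash
python3 -c "from h import *; st()"
```

```text
t 7.35 p [0.506  0.1948 0.082 ] yaw 35.11 xax [ 0.    -0.001 -1.   ] F [ 0.74 -3.7   6.95] M [-1.066 -0.145 -0.032] op 0.154 q [-0.06  0.51 -0.52  1.92  0.34  0.81 -0.15]
```

>>> carry_out([
  {"x": 0, "y": 0, "z": 0, "rx": 0.08, "ry": 0, "rz": 0},
  {"x": 0, "y": 0, "z": 0, "rx": 0.08, "ry": 0, "rz": 0},
])

```text
t: 7.55
ee_pos: [0.506, 0.1949, 0.082]
ee_rot: [0.613, 0.352, 0.613, -0.352]
force: [-0.8, -4.4, 7.0]
opening: 0.154
```

```bash
python3 -c "from h import *; st()"
```

```text
t 7.55 p [0.506  0.1949 0.082 ] yaw 30.3 xax [ 0.    -0.001 -1.   ] F [-0.78 -4.37  6.95] M [-1.026 -0.157 -0.129] op 0.154 q [-0.07  0.5  -0.5   1.92  0.33  0.8  -0.22]
```

>>> carry_out([
  {"x": 0, "y": 0, "z": 0, "rx": 0.07, "ry": 0, "rz": 0},
  {"x": 0, "y": 0, "z": 0, "rx": 0.07, "ry": 0, "rz": 0},
])

```text
t: 7.75
ee_pos: [0.5059, 0.1948, 0.082]
ee_rot: [0.6, 0.374, 0.6, -0.374]
force: [0.1, -4.7, 7.4]
opening: 0.154
```

```bash
python3 -c "from h import *; st()"
```

```text
t 7.75 p [0.5059 0.1948 0.082 ] yaw 26.1 xax [-0.    -0.001 -1.   ] F [ 0.1  -4.66  7.36] M [-1.077 -0.126 -0.211] op 0.154 q [-0.09  0.5  -0.48  1.92  0.31  0.8  -0.28]
```

>>> carry_out([
  {"x": 0, "y": 0, "z": 0, "rx": 0.07, "ry": 0, "rz": 0},
  {"x": 0, "y": 0, "z": 0, "rx": 0.07, "ry": 0, "rz": 0},
])

```text
t: 7.95
ee_pos: [0.5059, 0.1948, 0.082]
ee_rot: [0.586, 0.395, 0.586, -0.396]
force: [0.1, -4.7, 6.6]
opening: 0.153
```

```bash
python3 -c "from h import *; st()"
```

```text
t 7.95 p [0.5059 0.1948 0.082 ] yaw 21.95 xax [ 0.    -0.001 -1.   ] F [ 0.11 -4.69  6.57] M [-1.128 -0.007  0.162] op 0.153 q [-0.1   0.5  -0.46  1.92  0.3   0.8  -0.35]
```

>>> carry_out([
  {"x": 0, "y": 0, "z": 0, "rx": 0.08, "ry": 0, "rz": 0},
  {"x": 0, "y": 0, "z": 0, "rx": 0.08, "ry": 0, "rz": 0},
])

```text
t: 8.15
ee_pos: [0.5059, 0.1948, 0.082]
ee_rot: [0.569, 0.42, 0.569, -0.42]
force: [-1.2, -3.6, 7.1]
opening: 0.152
```

```bash
python3 -c "from h import *; st()"
```

```text
t 8.15 p [0.5059 0.1948 0.082 ] yaw 17.11 xax [ 0.    -0.001 -1.   ] F [-1.17 -3.63  7.14] M [-1.102 -0.055  0.021] op 0.152 q [-0.12  0.49 -0.44  1.92  0.29  0.79 -0.42]
```

>>> carry_out([
  {"x": 0, "y": 0, "z": 0, "rx": 0.08, "ry": 0, "rz": 0},
  {"x": 0, "y": 0, "z": 0, "rx": 0.08, "ry": 0, "rz": 0},
])

```text
t: 8.35
ee_pos: [0.5059, 0.1948, 0.082]
ee_rot: [0.551, 0.443, 0.55, -0.444]
force: [-0.2, -3.7, 6.6]
opening: 0.157
```

```bash
python3 -c "from h import *; st()"
```

```text
t 8.35 p [0.5059 0.1948 0.082 ] yaw 12.3 xax [-0.    -0.001 -1.   ] F [-0.24 -3.72  6.6 ] M [-1.078 -0.032 -0.163] op 0.157 q [-0.13  0.49 -0.42  1.92  0.27  0.79 -0.49]
```

>>> carry_out([
  {"x": 0, "y": 0, "z": 0, "rx": 0.07, "ry": 0, "rz": 0},
  {"x": 0, "y": 0, "z": 0, "rx": 0.07, "ry": 0, "rz": 0},
])

```text
t: 8.55
ee_pos: [0.5058, 0.1948, 0.082]
ee_rot: [0.534, 0.463, 0.534, -0.464]
force: [-0.5, -4.5, 7.7]
opening: 0.149
```

```bash
python3 -c "from h import *; st()"
```

```text
t 8.55 p [0.5058 0.1948 0.082 ] yaw 8.11 xax [-0.    -0.001 -1.   ] F [-0.49 -4.52  7.68] M [-1.082 -0.025 -0.143] op 0.149 q [-0.15  0.49 -0.4   1.92  0.26  0.79 -0.55]
```

>>> carry_out([
  {"x": 0, "y": 0, "z": 0, "rx": 0.07, "ry": 0, "rz": 0},
  {"x": 0, "y": 0, "z": 0, "rx": 0.07, "ry": 0, "rz": 0},
])

```text
t: 8.75
ee_pos: [0.5058, 0.1948, 0.082]
ee_rot: [0.517, 0.482, 0.517, -0.483]
force: [-0.1, -3.5, 7.6]
opening: 0.153
```

```bash
python3 -c "from h import *; st()"
```

```text
t 8.75 p [0.5058 0.1948 0.082 ] yaw 3.96 xax [-0.    -0.001 -1.   ] F [-0.07 -3.49  7.55] M [-1.142  0.037  0.205] op 0.153 q [-0.16  0.48 -0.39  1.92  0.25  0.78 -0.61]
```

>>> carry_out([
  {"x": 0, "y": 0, "z": 0, "rx": 0.08, "ry": 0, "rz": 0},
  {"x": 0, "y": 0, "z": 0, "rx": 0.08, "ry": 0, "rz": 0},
])

```text
t: 8.95
ee_pos: [0.5058, 0.1948, 0.082]
ee_rot: [-0.496, -0.504, -0.496, 0.504]
force: [-0.7, -5.3, 6.6]
opening: 0.154
```

```bash
python3 -c "from h import *; st()"
```

```text
t 8.95 p [0.5058 0.1948 0.082 ] yaw -0.87 xax [-0.    -0.001 -1.   ] F [-0.7  -5.28  6.64] M [-1.132 -0.046  0.08 ] op 0.154 q [-0.17  0.48 -0.36  1.92  0.24  0.78 -0.69]
```

>>> carry_out([
  {"x": 0, "y": 0, "z": 0, "rx": 0.08, "ry": 0, "rz": 0},
  {"x": 0, "y": 0, "z": 0, "rx": 0.08, "ry": 0, "rz": 0},
])

```text
t: 9.15
ee_pos: [0.5058, 0.1948, 0.082]
ee_rot: [-0.475, -0.524, -0.474, 0.524]
force: [-0.8, -4.7, 7.7]
opening: 0.157
```

```bash
python3 -c "from h import *; st()"
```

```text
t 9.15 p [0.5058 0.1948 0.082 ] yaw -5.69 xax [-0.    -0.001 -1.   ] F [-0.8  -4.72  7.73] M [-1.112 -0.013 -0.003] op 0.157 q [-0.19  0.48 -0.34  1.93  0.22  0.78 -0.76]
```

>>> carry_out([
  {"x": 0, "y": 0, "z": 0, "rx": 0.07, "ry": 0, "rz": 0},
  {"x": 0, "y": 0, "z": 0, "rx": 0.07, "ry": 0, "rz": 0},
])

```text
t: 9.35
ee_pos: [0.5058, 0.1948, 0.082]
ee_rot: [-0.455, -0.541, -0.455, 0.541]
force: [-1.1, -4.7, 6.7]
opening: 0.153
```

```bash
python3 - <<'E'
from h import *
st(); snap('top','t2')
K=cv2.imread('pics/t2.png')
a=cv2.resize(cv2.imread('pics/top0.png')[202:258,260:356],None,fx=8,fy=5*1.6,interpolation=3)[:300]
crop('t2',232,192,130,80,6,'c4')
E
```

```text
t 9.35 p [0.5058 0.1948 0.082 ] yaw -9.88 xax [-0.    -0.001 -1.   ] F [-1.15 -4.66  6.74] M [-1.102 -0.011 -0.113] op 0.153 q [-0.2   0.47 -0.33  1.93  0.21  0.77 -0.82]
```

View pics/c4.png

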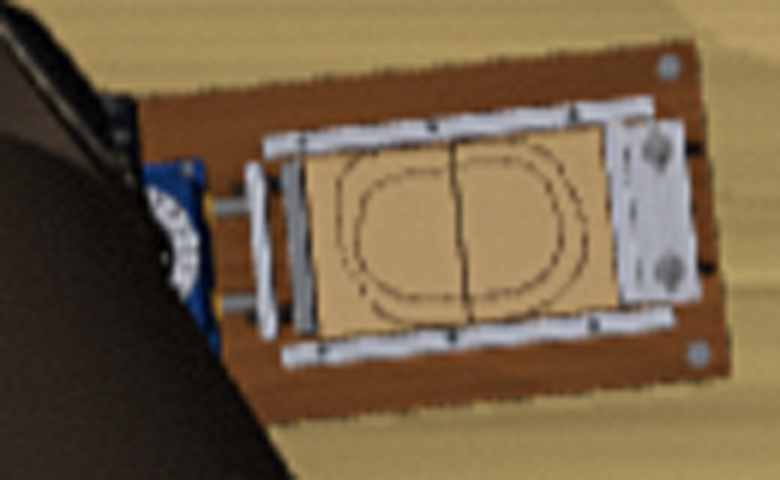

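Click 6 reads 0.08–0.1 N m above the free clicks at every sample, and click 5 was still free at three quarters. The tiles therefore closed right at the start of click 6, which the picture confirms: jaw, tiles and stop all touch. That makes click 8 the last.

>>> carry_out([
  {"x": 0, "y": 0, "z": 0, "rx": 0.075, "ry": 0, "rz": 0},
  {"x": 0, "y": 0, "z": 0, "rx": 0.15, "ry": 0, "rz": 0},
  {"x": 0, "y": 0, "z": 0, "rx": 0.15, "ry": 0, "rz": 0},
])

```text
t: 9.7
ee_pos: [0.5058, 0.1949, 0.082]
ee_rot: [-0.412, -0.575, -0.411, 0.575]
force: [0.3, -4.3, 8.1]
opening: 0.157
```

```bash
python3 -c "from h import *; st()"
```

```text
t 9.7 p [0.5058 0.1949 0.082 ] yaw -18.86 xax [-0.    -0.001 -1.   ] F [ 0.29 -4.26  8.1 ] M [-1.081  0.052  0.135] op 0.157 q [-0.23  0.47 -0.29  1.93  0.19  0.77 -0.96]
```

>>> carry_out([
  {"x": 0, "y": 0, "z": 0, "rx": 0.075, "ry": 0, "rz": 0},
  {"x": 0, "y": 0, "z": 0, "rx": 0.15, "ry": 0, "rz": 0},
  {"x": 0, "y": 0, "z": 0, "rx": 0.15, "ry": 0, "rz": 0},
])

```text
t: 10.0
ee_pos: [0.5058, 0.1949, 0.082]
ee_rot: [-0.365, -0.606, -0.365, 0.606]
force: [-0.4, -4.6, 7.0]
opening: 0.154
```

```bash
python3 -c "from h import *; st()"
```

```text
t 10.0 p [0.5058 0.1949 0.082 ] yaw -27.89 xax [-0.    -0.001 -1.   ] F [-0.45 -4.64  7.  ] M [-1.077 -0.017 -0.095] op 0.154 q [-0.26  0.47 -0.25  1.93  0.16  0.77 -1.09]
```

>>> carry_out([
  {"x": 0, "y": 0, "z": 0, "rx": 0.075, "ry": 0, "rz": 0},
  {"x": 0, "y": 0, "z": 0, "rx": 0.15, "ry": 0, "rz": 0},
  {"x": 0, "y": 0, "z": 0, "rx": 0.15, "ry": 0, "rz": 0},
])

```text
t: 10.3
ee_pos: [0.5057, 0.1949, 0.082]
ee_rot: [-0.317, -0.632, -0.316, 0.633]
force: [-1.6, -4.7, 8.8]
opening: 0.151
```

```bash
python3 -c "from h import *; st()"
```

```text
t 10.3 p [0.5057 0.1949 0.082 ] yaw -36.85 xax [-0.    -0.001 -1.   ] F [-1.6  -4.73  8.77] M [-1.084  0.061  0.192] op 0.151 q [-0.29  0.46 -0.21  1.93  0.14  0.76 -1.23]
```

>>> carry_out([
  {"x": 0, "y": 0, "z": 0, "rx": 0.075, "ry": 0, "rz": 0},
  {"x": 0, "y": 0, "z": 0, "rx": 0.147, "ry": 0, "rz": 0},
  {"x": 0, "y": 0, "z": 0, "rx": 0.147, "ry": 0, "rz": 0},
])

```text
t: 10.6
ee_pos: [0.5057, 0.1949, 0.082]
ee_rot: [-0.267, -0.655, -0.266, 0.655]
force: [-1.5, -4.3, 8.7]
opening: 0.15
```

```bash
python3 -c "from h import *; st()"
```

```text
t 10.6 p [0.5057 0.1949 0.082 ] yaw -45.69 xax [-0.    -0.001 -1.   ] F [-1.45 -4.28  8.71] M [-1.067  0.074 -0.096] op 0.15 q [-0.32  0.46 -0.17  1.93  0.11  0.76 -1.36]
```

>>> carry_out([
  {"x": 0, "y": 0, "z": 0, "rx": 0, "ry": 0, "rz": 0},
  {"x": 0, "y": 0, "z": 0, "rx": 0, "ry": 0, "rz": 0},
  {"x": 0, "y": 0, "z": 0, "rx": 0, "ry": 0, "rz": 0},
  {"x": -0.15, "y": 0, "z": 0, "rx": 0, "ry": 0, "rz": 0},
  {"x": -0.3, "y": 0, "z": 0, "rx": 0, "ry": 0, "rz": 0},
  {"x": -0.45, "y": 0, "z": 0, "rx": 0, "ry": 0, "rz": 0},
  {"x": -0.53, "y": 0, "z": 0, "rx": 0, "ry": 0, "rz": 0},
  {"x": -0.53, "y": 0, "z": 0, "rx": 0, "ry": 0, "rz": 0},
], gripper=0.5)

```text
t: 11.4
ee_pos: [0.5075, 0.1966, 0.2448]
ee_rot: [0.266, 0.658, 0.266, -0.653]
force: [0.8, -0.1, 0.8]
opening: 0.5
```

```bash
python3 - <<'E'
from h import *
st()
print('glue cap',at('top0',440,254,.16),at('scene0',207,269,.16),'base',at('scene0',214,315,0))
print('big',at('top0',430,198,.1))
chain(((.53,-.02,.27),-10),((.53,-.23,.27),10),((.517,-.4406,.2),26))
E
```

```text
t 11.4 p [0.5075 0.1966 0.2448] yaw -45.81 xax [ 0.006  0.003 -1.   ] F [ 0.78 -0.15  0.85] M [ 0.058 -0.007  0.017] op 0.5 q [-0.3   0.27 -0.19  1.77  0.06  1.1  -1.31]
glue cap [ 0.4416 -0.3188  0.16  ] [ 0.4441 -0.325   0.16  ] base [ 0.4364 -0.3261  0.    ]
big [ 0.6013 -0.3094  0.1   ]
{'x': -0.0856, 'y': 0.5701, 'z': 0.449, 'rx': -0.5969, 'ry': -0.0054, 'rz': -0.0041}
{'x': 0.0, 'y': 0.1216, 'z': 0.6894, 'rx': -0.3333, 'ry': 0.0, 'rz': 0.0}
{'x': 0.2333, 'y': -0.1646, 'z': 0.6838, 'rx': -0.2667, 'ry': 0.0, 'rz': 0.0}
```

>>> carry_out([
  {"x": -0.086, "y": 0.57, "z": 0.449, "rx": -0.597, "ry": 0, "rz": 0},
  {"x": -0.086, "y": 0.57, "z": 0.449, "rx": -0.597, "ry": 0, "rz": 0},
  {"x": -0.086, "y": 0.57, "z": 0.449, "rx": -0.597, "ry": 0, "rz": 0},
  {"x": -0.086, "y": 0.57, "z": 0.449, "rx": -0.597, "ry": 0, "rz": 0},
  {"x": -0.086, "y": 0.57, "z": 0.449, "rx": -0.597, "ry": 0, "rz": 0},
  {"x": -0.086, "y": 0.57, "z": 0.449, "rx": -0.597, "ry": 0, "rz": 0},
], gripper=0.2)

```text
t: 12.0
ee_pos: [0.5279, -0.028, 0.2659]
ee_rot: [-0.453, -0.542, -0.452, 0.544]
force: [-0.2, -0.3, -0.7]
opening: 0.8
```

>>> carry_out([
  {"x": 0, "y": 0.122, "z": 0.689, "rx": -0.333, "ry": 0, "rz": 0},
  {"x": 0, "y": 0.122, "z": 0.689, "rx": -0.333, "ry": 0, "rz": 0},
  {"x": 0, "y": 0.122, "z": 0.689, "rx": -0.333, "ry": 0, "rz": 0},
  {"x": 0, "y": 0.122, "z": 0.689, "rx": -0.333, "ry": 0, "rz": 0},
  {"x": 0, "y": 0.122, "z": 0.689, "rx": -0.333, "ry": 0, "rz": 0},
  {"x": 0, "y": 0.122, "z": 0.689, "rx": -0.333, "ry": 0, "rz": 0},
])

```text
t: 12.6
ee_pos: [0.5266, -0.2348, 0.2649]
ee_rot: [0.539, 0.456, 0.541, -0.457]
force: [0.1, -0.2, -0.4]
opening: 0.799
```

>>> carry_out([
  {"x": 0.0, "y": -0.165, "z": 0.684, "rx": -0.267, "ry": 0, "rz": 0},
  {"x": 0.0, "y": -0.165, "z": 0.684, "rx": -0.267, "ry": 0, "rz": 0},
  {"x": 0.0, "y": -0.165, "z": 0.684, "rx": -0.267, "ry": 0, "rz": 0},
  {"x": 0.0, "y": -0.165, "z": 0.684, "rx": -0.267, "ry": 0, "rz": 0},
  {"x": 0.233, "y": -0.165, "z": 0.684, "rx": -0.267, "ry": 0, "rz": 0},
  {"x": 0.233, "y": -0.165, "z": 0.684, "rx": -0.267, "ry": 0, "rz": 0},
  {"x": 0.233, "y": -0.165, "z": 0.684, "rx": -0.267, "ry": 0, "rz": 0},
  {"x": 0.233, "y": -0.165, "z": 0.684, "rx": -0.267, "ry": 0, "rz": 0},
])

```text
t: 13.4
ee_pos: [0.5153, -0.44, 0.1965]
ee_rot: [0.599, 0.375, 0.6, -0.374]
force: [0.8, -0.5, 0.2]
opening: 0.801
```

```bash
python3 - <<'E'
from h import *
st(); chain(((.517,-.4406,.1),26),((.517,-.4406,.017),26))
snap('scene','s3'); crop('s3',130,260,130,110,6,'c5')
E
```

```text
t 13.4 p [ 0.5153 -0.44    0.1965] yaw 26.02 xax [-0.     0.002 -1.   ] F [ 0.78 -0.54  0.2 ] M [-0.045 -0.023  0.03 ] op 0.801 q [ 0.67  0.53 -0.05  1.49  0.02  1.12  1.07]
{'x': 0.3217, 'y': 0.0041, 'z': 0.0046, 'rx': 0.0003, 'ry': -0.0015, 'rz': -0.0003}
{'x': 0.2767, 'y': 0.0, 'z': 0.0, 'rx': 0.0, 'ry': 0.0, 'rz': 0.0}
```

View pics/c5.png

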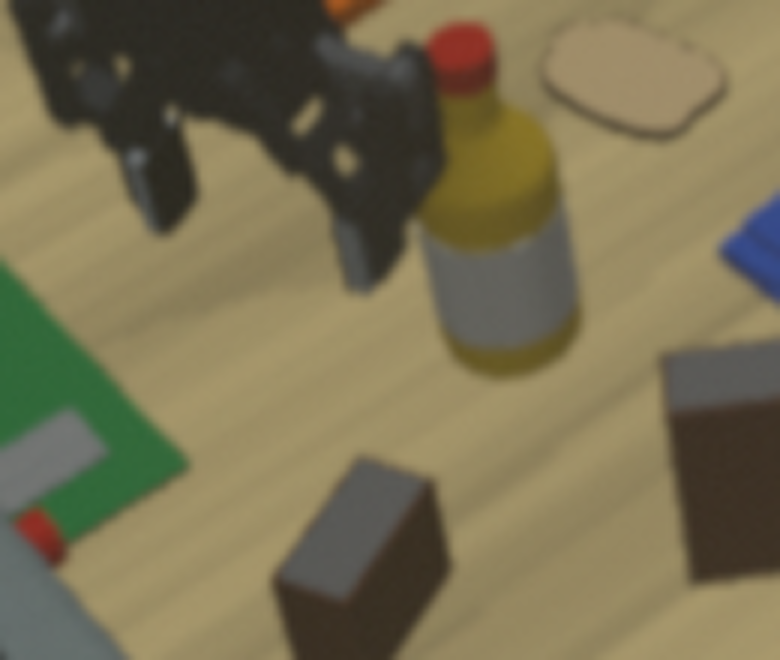

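Picture 7: the open gripper is above the weight, whose top corners in this crop are (365,458), (433,482), (345,598) and (275,577). The glue bottle is clear. I'll cross-check the weight's pose from these.

```bash
python3 - <<'E'
from h import *
P=np.array([at('s3',130+u/6-.4,260+v/6-.4,.055) for u,v in[(365,458),(433,482),(345,598),(275,577)]]); print(P,P.mean(0))
d=P[1]-P[0]+P[2]-P[3]; e=P[0]-P[3]+P[1]-P[2]; print(np.degrees(np.arctan2(d[1],d[0])),np.degrees(np.arctan2(e[1],e[0])),np.linalg.norm(d)/2,np.linalg.norm(e)/2)
E
```

```text
[[ 0.4927 -0.4199  0.055 ]
 [ 0.5189 -0.4084  0.055 ]
 [ 0.5395 -0.4593  0.055 ]
 [ 0.5149 -0.472   0.055 ]] [ 0.5165 -0.4399  0.055 ]
25.472100529332987 112.56454490225248 0.028134853829369703 0.05576925676391965
```

>>> carry_out([
  {"x": 0.16, "y": 0, "z": 0, "rx": 0, "ry": 0, "rz": 0},
  {"x": 0.32, "y": 0, "z": 0, "rx": 0, "ry": 0, "rz": 0},
  {"x": 0.45, "y": 0, "z": 0, "rx": 0, "ry": 0, "rz": 0},
  {"x": 0.55, "y": 0, "z": 0, "rx": 0, "ry": 0, "rz": 0},
  {"x": 0.6, "y": 0, "z": 0, "rx": 0, "ry": 0, "rz": 0},
  {"x": 0.6, "y": 0, "z": 0, "rx": 0, "ry": 0, "rz": 0},
  {"x": 0.6, "y": 0, "z": 0, "rx": 0, "ry": 0, "rz": 0},
])

```text
t: 14.15
ee_pos: [0.5158, -0.4423, 0.0189]
ee_rot: [0.6, 0.375, 0.598, -0.375]
force: [0.7, 0.2, 0.2]
opening: 0.804
```

```bash
python3 -c "from h import *; st()"
```

```text
t 14.15 p [ 0.5158 -0.4423  0.0189] yaw 25.94 xax [ 0.002 -0.002 -1.   ] F [0.71 0.21 0.19] M [ 0.032 -0.005  0.01 ] op 0.804 q [ 0.67  0.72 -0.04  1.62  0.04  0.8   1.06]
```

>>> carry_out([
  {"x": 0, "y": 0, "z": 0, "rx": 0, "ry": 0, "rz": 0},
  {"x": 0, "y": 0, "z": 0, "rx": 0, "ry": 0, "rz": 0},
  {"x": 0, "y": 0, "z": 0, "rx": 0, "ry": 0, "rz": 0},
  {"x": 0, "y": 0, "z": 0, "rx": 0, "ry": 0, "rz": 0},
  {"x": 0, "y": 0, "z": 0, "rx": 0, "ry": 0, "rz": 0},
  {"x": 0, "y": 0, "z": 0, "rx": 0, "ry": 0, "rz": 0},
  {"x": 0, "y": 0, "z": 0, "rx": 0, "ry": 0, "rz": 0},
  {"x": 0, "y": 0, "z": 0, "rx": 0, "ry": 0, "rz": 0},
], gripper=1, squeeze=60)

```text
t: 14.95
ee_pos: [0.5166, -0.4419, 0.0191]
ee_rot: [0.601, 0.375, 0.598, -0.375]
force: [2.4, 1.1, 6.0]
opening: 0.37
```

```bash
python3 -c "from h import *; st()"
```

```text
t 14.95 p [ 0.5166 -0.4419  0.0191] yaw 25.95 xax [ 0.004 -0.002 -1.   ] F [2.45 1.14 5.96] M [ 0.291 -0.36  -0.072] op 0.37 q [ 0.67  0.72 -0.05  1.62  0.04  0.8   1.06]
```

```bash
python3 - <<'E'
from h import *
for z in(.018,.024):
    a=at('t2',*T(454,139),z); b=at('t2',*T(470,321),z); print(z,a,b,np.linalg.norm(a-b),(a+b)/2,np.degrees(np.arctan2(a[1]-b[1],a[0]-b[0])))
    # stop-face corners & jaw-face corners of tiles
    c=[at('t2',*T(*q),z) for q in[(604,127),(618,305),(305,155),(321,335)]]; print('stop edge',c[0],c[1],'jaw edge',c[2],c[3],'lens',np.linalg.norm(c[0]-c[2]),np.linalg.norm(c[1]-c[3]),'centroid',sum(c)/4)
print('joint mid z.034',at('t2',*T(462,230),.034))
P=manip.get_state()['ee_pos']
chain(((.517,-.44,.27),26),((.52,-.2,.27),16),((.52,.035,.27),5.4))
E
```

```text
0.018 [0.5685 0.0381 0.018 ] [0.4778 0.0305 0.018 ] 0.09101785539112643 [0.52315 0.0343  0.018  ] 4.789780274457127
stop edge [ 0.5738 -0.0364  0.018 ] [ 0.4852 -0.0426  0.018 ] jaw edge [0.5611 0.1122 0.018 ] [0.4715 0.1042 0.018 ] lens 0.14914171113407546 0.14743788522628773 centroid [0.5229  0.03435 0.018  ]
0.024 [0.5676 0.0378 0.024 ] [0.4774 0.0302 0.024 ] 0.09051961113482537 [0.5225 0.034  0.024 ] 4.816206611311669
stop edge [ 0.5729 -0.0364  0.024 ] [ 0.4847 -0.0425  0.024 ] jaw edge [0.5603 0.1116 0.024 ] [0.471  0.1035 0.024 ] lens 0.1485353829900472 0.14664136524187163 centroid [0.522225 0.03405  0.024   ]
joint mid z.034 [0.5213 0.0335 0.034 ]
{'x': -0.8363, 'y': 0.0064, 'z': -0.0025, 'rx': -0.0009, 'ry': 0.0031, 'rz': -0.0029}
{'x': 0.0, 'y': 0.3597, 'z': -0.7147, 'rx': 0.1667, 'ry': 0.0, 'rz': 0.0}
{'x': 0.0, 'y': 0.2159, 'z': -0.753, 'rx': 0.1767, 'ry': 0.0, 'rz': 0.0}
```

>>> carry_out([
  {"x": -0.05, "y": 0, "z": 0, "rx": 0, "ry": 0, "rz": 0},
  {"x": -0.15, "y": 0, "z": 0, "rx": 0, "ry": 0, "rz": 0},
  {"x": -0.27, "y": 0, "z": 0, "rx": 0, "ry": 0, "rz": 0},
  {"x": -0.4, "y": 0, "z": 0, "rx": 0, "ry": 0, "rz": 0},
  {"x": -0.54, "y": 0, "z": 0, "rx": 0, "ry": 0, "rz": 0},
  {"x": -0.67, "y": 0, "z": 0, "rx": 0, "ry": 0, "rz": 0},
  {"x": -0.78, "y": 0, "z": 0, "rx": 0, "ry": 0, "rz": 0},
  {"x": -0.83, "y": 0, "z": 0, "rx": 0, "ry": 0, "rz": 0},
])

```text
t: 15.75
ee_pos: [0.5144, -0.4423, 0.2697]
ee_rot: [0.601, 0.375, 0.598, -0.376]
force: [0.4, -0.7, -7.8]
opening: 0.368
```

>>> carry_out([
  {"x": 0, "y": 0.02, "z": -0.04, "rx": 0.01, "ry": 0, "rz": 0},
  {"x": 0, "y": 0.07, "z": -0.14, "rx": 0.03, "ry": 0, "rz": 0},
  {"x": 0, "y": 0.13, "z": -0.26, "rx": 0.06, "ry": 0, "rz": 0},
  {"x": 0, "y": 0.19, "z": -0.38, "rx": 0.09, "ry": 0, "rz": 0},
  {"x": 0, "y": 0.25, "z": -0.5, "rx": 0.12, "ry": 0, "rz": 0},
  {"x": 0, "y": 0.31, "z": -0.62, "rx": 0.145, "ry": 0, "rz": 0},
  {"x": 0, "y": 0.36, "z": -0.715, "rx": 0.167, "ry": 0, "rz": 0},
  {"x": 0, "y": 0.36, "z": -0.715, "rx": 0.167, "ry": 0, "rz": 0},
])

```text
t: 16.55
ee_pos: [0.517, -0.1937, 0.2636]
ee_rot: [0.564, 0.425, 0.568, -0.423]
force: [0.8, 0.2, -7.0]
opening: 0.365
```

```bash
python3 - <<'E'
from h import *
st(); chain(((.5215,.034,.15),5.3))
E
```

```text
t 16.55 p [ 0.517  -0.1937  0.2636] yaw 16.32 xax [-0.004  0.005 -1.   ] F [ 0.84  0.15 -7.04] M [-0.048 -0.092  0.019] op 0.365 q [ 0.36  0.27 -0.11  1.72  0.03  1.16  0.53]
{'x': 0.3823, 'y': 0.2285, 'z': -0.7221, 'rx': 0.1836, 'ry': -0.0053, 'rz': 0.0027}
```

>>> carry_out([
  {"x": 0, "y": 0.02, "z": -0.06, "rx": 0.01, "ry": 0, "rz": 0},
  {"x": 0.0, "y": 0.06, "z": -0.18, "rx": 0.04, "ry": 0, "rz": 0},
  {"x": 0.03, "y": 0.1, "z": -0.32, "rx": 0.08, "ry": 0, "rz": 0},
  {"x": 0.1, "y": 0.15, "z": -0.46, "rx": 0.12, "ry": 0, "rz": 0},
  {"x": 0.2, "y": 0.19, "z": -0.58, "rx": 0.15, "ry": 0, "rz": 0},
  {"x": 0.3, "y": 0.22, "z": -0.68, "rx": 0.18, "ry": 0, "rz": 0},
  {"x": 0.38, "y": 0.228, "z": -0.722, "rx": 0.184, "ry": 0, "rz": 0},
  {"x": 0.38, "y": 0.228, "z": -0.722, "rx": 0.184, "ry": 0, "rz": 0},
])

```text
t: 17.35
ee_pos: [0.5194, 0.0285, 0.1466]
ee_rot: [0.519, 0.475, 0.525, -0.479]
force: [-0.7, -0.8, -8.2]
opening: 0.367
```

>>> carry_out([
  {"x": 0.05, "y": 0, "z": 0, "rx": 0, "ry": 0, "rz": 0},
  {"x": 0.1, "y": 0, "z": 0, "rx": 0, "ry": 0, "rz": 0},
  {"x": 0.13, "y": 0, "z": 0, "rx": 0, "ry": 0, "rz": 0},
  {"x": 0.13, "y": 0, "z": 0, "rx": 0, "ry": 0, "rz": 0},
  {"x": 0.13, "y": 0, "z": 0, "rx": 0, "ry": 0, "rz": 0},
  {"x": 0.13, "y": 0, "z": 0, "rx": 0, "ry": 0, "rz": 0},
])

```text
t: 17.95
ee_pos: [0.5248, 0.0253, 0.1136]
ee_rot: [0.521, 0.479, 0.52, -0.478]
force: [0.2, 1.0, -7.9]
opening: 0.369
```

```bash
python3 - <<'E'
from h import *
st(); chain(((.5215,.034,.065),5.3))
snap('scene','s4'); crop('s4',290,170,130,110,6,'c6')
print((proj('s4',(.5225,.0345,.033))-[290,170])*6)
E
```

```text
t 17.95 p [0.5248 0.0253 0.1136] yaw 4.84 xax [ 0.001  0.    -1.   ] F [ 0.18  1.04 -7.93] M [-0.026 -0.021  0.038] op 0.369 q [ 0.02  0.39 -0.2   1.95  0.1   0.81 -0.15]
{'x': 0.1618, 'y': -0.0086, 'z': -0.0297, 'rx': -0.0077, 'ry': 0.0, 'rz': -0.0012}
[333.  485.4]
```

View pics/c6.png

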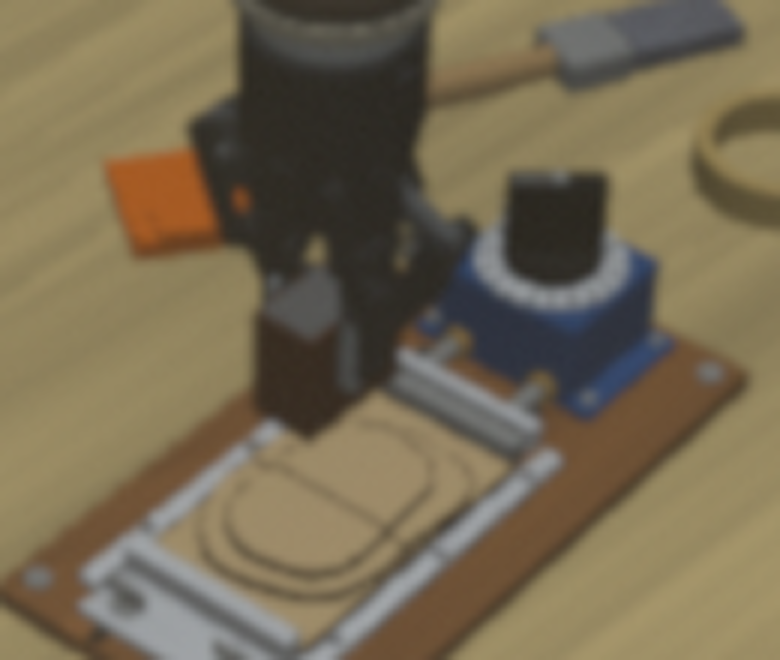

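```bash
python3 - <<'E'
from h import *
C=lambda u,v:(290+u/6-.4,170+v/6-.4)
for z in(.012,.02,.026,.033):
    print(z,'base ends',at('s4',*C(258,461),z),at('s4',*C(406,546),z),'top mid',at('s4',*C(335,502),z),'t2',at('t2',*T(462,230),z))
E
```

```text
0.012 base ends [0.471  0.0384 0.012 ] [0.5545 0.0464 0.012 ] top mid [0.5136 0.0441 0.012 ] t2 [0.5236 0.0346 0.012 ]
0.02 base ends [0.4771 0.0323 0.02  ] [0.5599 0.0402 0.02  ] top mid [0.5193 0.0379 0.02  ] t2 [0.5228 0.0342 0.02  ]
0.026 base ends [0.4817 0.0277 0.026 ] [0.564  0.0355 0.026 ] top mid [0.5237 0.0333 0.026 ] t2 [0.5222 0.0339 0.026 ]
0.033 base ends [0.487  0.0223 0.033 ] [0.5688 0.0301 0.033 ] top mid [0.5287 0.0278 0.033 ] t2 [0.5214 0.0335 0.033 ]
```

The joint middle is at (335,502) in this crop. Both views put it at (0.5225, 0.034), with the relief top at about z 0.025. The knob stands at click 8, and jaw and tiles are closed.

>>> carry_out([
  {"x": 0.05, "y": -0.008, "z": -0.029, "rx": -0.008, "ry": 0, "rz": 0},
  {"x": 0.12, "y": -0.008, "z": -0.029, "rx": -0.008, "ry": 0, "rz": 0},
  {"x": 0.17, "y": -0.008, "z": -0.029, "rx": -0.008, "ry": 0, "rz": 0},
  {"x": 0.18, "y": -0.008, "z": -0.029, "rx": -0.008, "ry": 0, "rz": 0},
  {"x": 0.18, "y": -0.008, "z": -0.029, "rx": -0.008, "ry": 0, "rz": 0},
  {"x": 0.18, "y": -0.008, "z": -0.029, "rx": -0.008, "ry": 0, "rz": 0},
  {"x": 0.18, "y": -0.008, "z": -0.029, "rx": -0.008, "ry": 0, "rz": 0},
])

```text
t: 18.7
ee_pos: [0.5219, 0.0339, 0.0598]
ee_rot: [0.523, 0.477, 0.522, -0.476]
force: [0.7, -0.9, -8.9]
opening: 0.369
```

```bash
python3 - <<'E'
from h import *
st(); chain(((.522,.0335,.047),5.3))
E
```

```text
t 18.7 p [0.5219 0.0339 0.0598] yaw 5.32 xax [ 0.002  0.    -1.   ] F [ 0.73 -0.87 -8.91] M [-0.044 -0.006  0.027] op 0.369 q [-0.01  0.47 -0.19  1.99  0.13  0.69 -0.19]
{'x': 0.0427, 'y': -0.0, 'z': 0.0015, 'rx': 0.0004, 'ry': 0.0, 'rz': -0.0018}
```

>>> carry_out([
  {"x": 0.01, "y": 0, "z": 0, "rx": 0, "ry": 0, "rz": 0},
  {"x": 0.018, "y": 0, "z": 0, "rx": 0, "ry": 0, "rz": 0},
  {"x": 0.024, "y": 0, "z": 0, "rx": 0, "ry": 0, "rz": 0},
  {"x": 0.03, "y": 0, "z": 0, "rx": 0, "ry": 0, "rz": 0},
  {"x": 0.03, "y": 0, "z": 0, "rx": 0, "ry": 0, "rz": 0},
  {"x": 0.03, "y": 0, "z": 0, "rx": 0, "ry": 0, "rz": 0},
])

```text
t: 19.3
ee_pos: [0.5211, 0.0339, 0.0497]
ee_rot: [0.523, 0.476, 0.523, -0.476]
force: [-0.2, -1.1, -7.9]
opening: 0.368
```

>>> carry_out([
  {"x": 0.003, "y": 0, "z": 0, "rx": 0, "ry": 0, "rz": 0},
  {"x": 0.006, "y": 0, "z": 0, "rx": 0, "ry": 0, "rz": 0},
  {"x": 0.006, "y": 0, "z": 0, "rx": 0, "ry": 0, "rz": 0},
  {"x": 0.006, "y": 0, "z": 0, "rx": 0, "ry": 0, "rz": 0},
])

```text
t: 19.7
ee_pos: [0.5211, 0.0339, 0.048]
ee_rot: [0.523, 0.476, 0.523, -0.476]
force: [-0.6, 0.5, -7.5]
opening: 0.366
```

```bash
python3 -c "from h import *; st()"
```

```text
t 19.7 p [0.5211 0.0339 0.048 ] yaw 5.33 xax [-0. -0. -1.] F [-0.58  0.49 -7.53] M [-0.012 -0.009 -0.04 ] op 0.366 q [-0.01  0.49 -0.18  2.    0.14  0.67 -0.19]
```

>>> carry_out([
  {"x": 0.003, "y": 0, "z": 0, "rx": 0, "ry": 0, "rz": 0},
  {"x": 0.005, "y": 0, "z": 0, "rx": 0, "ry": 0, "rz": 0},
  {"x": 0.005, "y": 0, "z": 0, "rx": 0, "ry": 0, "rz": 0},
  {"x": 0.005, "y": 0, "z": 0, "rx": 0, "ry": 0, "rz": 0},
])

```text
t: 20.1
ee_pos: [0.5211, 0.0339, 0.0465]
ee_rot: [0.523, 0.476, 0.523, -0.476]
force: [0.8, 0.0, -7.6]
opening: 0.366
```

>>> carry_out([
  {"x": 0.003, "y": 0, "z": 0, "rx": 0, "ry": 0, "rz": 0},
  {"x": 0.003, "y": 0, "z": 0, "rx": 0, "ry": 0, "rz": 0},
  {"x": 0.003, "y": 0, "z": 0, "rx": 0, "ry": 0, "rz": 0},
])

```text
t: 20.4
ee_pos: [0.5211, 0.0339, 0.0455]
ee_rot: [0.523, 0.476, 0.523, -0.476]
force: [1.1, 0.0, -7.8]
opening: 0.369
```

```bash
python3 -c "from h import *; st()"
```

```text
t 20.4 p [0.5211 0.0339 0.0455] yaw 5.33 xax [-0. -0. -1.] F [ 1.08  0.04 -7.79] M [ 0.029 -0.022  0.032] op 0.369 q [-0.01  0.49 -0.18  2.    0.14  0.66 -0.19]
```

>>> carry_out([
  {"x": 0.003, "y": 0, "z": 0, "rx": 0, "ry": 0, "rz": 0},
  {"x": 0.003, "y": 0, "z": 0, "rx": 0, "ry": 0, "rz": 0},
  {"x": 0.003, "y": 0, "z": 0, "rx": 0, "ry": 0, "rz": 0},
])

```text
t: 20.7
ee_pos: [0.5213, 0.034, 0.0451]
ee_rot: [0.523, 0.476, 0.523, -0.476]
force: [-2.1, 0.2, 0.6]
opening: 0.367
```

```bash
python3 -c "from h import *; st()"
```

```text
t 20.7 p [0.5213 0.034  0.0451] yaw 5.33 xax [ 0. -0. -1.] F [-2.1   0.16  0.62] M [-0.106  0.563 -0.031] op 0.367 q [-0.01  0.49 -0.18  2.    0.14  0.66 -0.19]
```

>>> carry_out([
  {"x": 0.003, "y": 0, "z": 0, "rx": 0, "ry": 0, "rz": 0},
  {"x": 0.003, "y": 0, "z": 0, "rx": 0, "ry": 0, "rz": 0},
  {"x": 0.003, "y": 0, "z": 0, "rx": 0, "ry": 0, "rz": 0},
])

```text
t: 21.0
ee_pos: [0.5213, 0.034, 0.045]
ee_rot: [0.523, 0.476, 0.523, -0.476]
force: [-5.4, -0.1, 10.3]
opening: 0.368
```

```bash
python3 -c "from h import *; st()"
```

```text
t 21.0 p [0.5213 0.034  0.045 ] yaw 5.33 xax [ 0.001 -0.    -1.   ] F [-5.38 -0.14 10.34] M [-0.271  1.386 -0.065] op 0.368 q [-0.02  0.49 -0.18  2.    0.14  0.66 -0.19]
```

Contact was felt at TCP z 0.045, matching the expected relief top. I'll ease off and let go.

>>> carry_out([
  {"x": -0.004, "y": 0, "z": 0, "rx": 0, "ry": 0, "rz": 0},
  {"x": -0.004, "y": 0, "z": 0, "rx": 0, "ry": 0, "rz": 0},
])

```text
t: 21.2
ee_pos: [0.5213, 0.0339, 0.0451]
ee_rot: [0.523, 0.476, 0.523, -0.476]
force: [-1.1, -0.1, -0.7]
opening: 0.367
```

>>> carry_out([
  {"x": 0, "y": 0, "z": 0, "rx": 0, "ry": 0, "rz": 0},
  {"x": 0, "y": 0, "z": 0, "rx": 0, "ry": 0, "rz": 0},
  {"x": 0, "y": 0, "z": 0, "rx": 0, "ry": 0, "rz": 0},
  {"x": 0, "y": 0, "z": 0, "rx": 0, "ry": 0, "rz": 0},
  {"x": 0, "y": 0, "z": 0, "rx": 0, "ry": 0, "rz": 0},
], gripper=0.4)

```text
t: 21.7
ee_pos: [0.5213, 0.0339, 0.0451]
ee_rot: [0.523, 0.476, 0.523, -0.476]
force: [0.5, -0.6, -0.4]
opening: 0.597
```

```bash
python3 -c "from h import *; st()"
```

```text
t 21.7 p [0.5213 0.0339 0.0451] yaw 5.33 xax [ 0.  0. -1.] F [ 0.5  -0.58 -0.38] M [ 0.037 -0.012 -0.005] op 0.597 q [-0.01  0.49 -0.18  2.    0.14  0.66 -0.19]
```

>>> carry_out([
  {"x": -0.05, "y": 0, "z": 0, "rx": 0, "ry": 0, "rz": 0},
  {"x": -0.13, "y": 0, "z": 0, "rx": 0, "ry": 0, "rz": 0},
  {"x": -0.25, "y": 0, "z": 0, "rx": 0, "ry": 0, "rz": 0},
  {"x": -0.4, "y": 0, "z": 0, "rx": 0, "ry": 0, "rz": 0},
  {"x": -0.55, "y": 0, "z": 0, "rx": 0, "ry": 0, "rz": 0},
  {"x": -0.65, "y": 0, "z": 0, "rx": 0, "ry": 0, "rz": 0},
])

```text
t: 22.3
ee_pos: [0.5219, 0.0341, 0.2434]
ee_rot: [0.524, 0.477, 0.522, -0.475]
force: [0.6, 0.2, -0.9]
opening: 0.6
```

>>> carry_out([
  {"x": 0, "y": 0, "z": 0.16, "rx": 0, "ry": 0, "rz": 0},
  {"x": 0, "y": 0, "z": 0.32, "rx": 0, "ry": 0, "rz": 0},
  {"x": 0, "y": 0, "z": 0.48, "rx": 0, "ry": 0, "rz": 0},
  {"x": 0, "y": 0, "z": 0.64, "rx": 0, "ry": 0, "rz": 0},
  {"x": 0, "y": 0, "z": 0.8, "rx": 0, "ry": 0, "rz": 0},
  {"x": 0, "y": 0, "z": 0.8, "rx": 0, "ry": 0, "rz": 0},
  {"x": 0, "y": 0, "z": 0.8, "rx": 0, "ry": 0, "rz": 0},
])

```text
t: 23.0
ee_pos: [0.543, -0.2064, 0.2396]
ee_rot: [0.522, 0.477, 0.522, -0.477]
force: [0.2, 1.1, -0.2]
opening: 0.602
```

```bash
python3 - <<'E'
from h import *
st(); snap('scene','s5'); snap('top','t5')
f=lambda n,u,v,w,h:cv2.resize(cv2.imread(f'pics/{n}.png')[v:v+h,u:u+w],(400,400*h//w),interpolation=2)
cv2.imwrite('pics/c7.png',np.hstack([f('t5',236,192,120,100),f('s5',285,180,120,100)]))
E
```

```text
t 23.0 p [ 0.543  -0.2064  0.2396] yaw 5.16 xax [-0.001  0.    -1.   ] F [ 0.18  1.07 -0.2 ] M [0.105 0.054 0.013] op 0.602 q [ 0.34  0.33 -0.08  1.69  0.03  1.12  0.34]
```

View pics/c7.png

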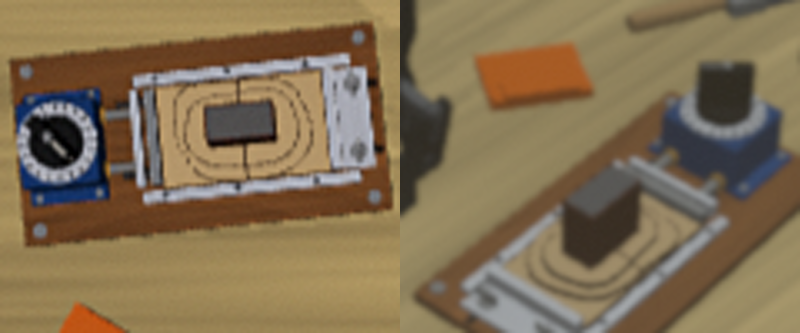

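The last picture shows the weight standing upright across the joint, with its top centre at (240,120) in the left half. The jaw is shut and the knob's mark is at click 8.

```bash
python3 - <<'E'
from h import *
print(at('t5',236+240*.3,192+120*.3,.081))
order.close_job()
E
```

```text
[0.5219 0.0328 0.081 ]
the job is handed in; nothing more can be done
```

The tiles are closed and the small weight is standing across the joint. I handed the job in at about 23 s of the 72 s allowed.

- **Knob:** I turned it 8 clicks clockwise. Clicks 1–5 read as running free, and click 6 read about 0.08–0.1 N m higher at all four samples. Clicks 7 and 8 rose further, to 0.135 and 0.19 N m at mid-click against about zero when free. I took click 6 as the first of the three and stopped at click 8, where the given spring figures put the jaw at about 17.5 N.
- **Weight:** I set it down until I felt contact, with the tool at z 0.045, and eased off before letting go. On the way down it was pressed to about 18 N for a moment. The last pictures show it upright. Its top centre measures (0.522, 0.033) against a joint middle of (0.5225, 0.034), so it is within about 1–2 mm.

**Least certain check:** one torque reading at the very end of click 5 was a little high (-0.14 N m against about -0.2 when free). The tiles may have closed right at the boundary between clicks 5 and 6. I judged 8 to be the right stop either way.

I did not deliberately touch anything else, and nothing near the jig or the weight looked disturbed in the pictures. I did not check every bystander.

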